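# Pin a towing pole to its bracket and lock the pin with a spring cotter

### The arm

A 7-joint arm with a two-finger parallel gripper is mounted at the origin on the work surface. World frame = base frame: x ahead of the robot, y to its left, z up, the work surface at z = 0. Lengths are in m, angles in rad, forces in N, time in s.
With the tool pointing down it reaches from about 0.425 to 0.925 m from the base axis. Payload 6.8 kg.
Tool frame: the origin (TCP) lies between the finger pads; the fingertips stand 8 mm ahead of it and the grasp point (between the pads) lies 11 mm behind it (env.tcp_to_tips is the distance from the TCP to the fingertips, in m); z points along the fingers, y is the line along which they close (so a half turn about z gives the same grasp; the last joint's range is limited). The gripper opens to 88 mm and grips with 3 to 60 N. Pads are 20 mm wide; open, the fingers measure 115 mm over their backs; the gripper's body (75 mm by 178 mm) begins 61 mm behind the grasp point.
Start: joints at [-1.369, 0.477, 0.022, 1.555, -0.011, 1.109, -0.083], TCP at [0.206, 0.643, 0.231] pointing down, gripper open.
Joint ranges: [-2.96, 2.96], [-0.34, 2.1], [-1.41, 1.46], [0.24, 2.44], [-1.37, 4.51], [0.17, 1.92], [-2.96, 2.96]. Speed limits (rad/s): [2.39, 2.39, 3.14, 3.14, 3.14, 3.14, 3.14].

### API

Orientations are given as a rotation vector (axis times angle).
In Python, from cell import status, vision, sign_off, env gives the robot as it stands.
- The arm moves only by the shell command python3 -m inch 'ROWS' [FORCE]. ROWS is text: rows parted by semicolons, each of 5 numbers parted by spaces: the closure, from 0 (fully open) to 1 (shut), then the shift along the tool's x, y, z as a fraction of full scale, then the turn about the tool's z as a fraction of full scale. A call has 1 to 20 rows; each row is the pose to reach, as a shift and turn from the pose commanded when the call began, along the tool's axes at that moment, turning the shorter way round; what a row does not reach only later rows make up. Full scale, the value 1, is 800 mm for a shift and 180 degrees for a turn. A row lasts 1/12 s, in which the tool goes at most 41.7 mm and 7.16 degrees, less where a joint would pass 70% of its speed; a pose out of reach is approached as far as the arm can. A call with a number of a shift or a turn outside -1 to 1 is refused whole. A call with a gripper value outside its range is refused whole. The fingers move at their own pace and stop on an object; FORCE is the grip in N (left out, the last holds). Time passes only in rows, so rows that repeat a pose let the fingers close. It gives the time, the measured TCP pose, the force, the opening and the grip force at its end, in the units of the state.
- status.state(): the state, without advancing time (a new reading comes with each control period).
- vision.camera(name): name is "scene" or "top" or "wrist"; returns a dict with "pixels" (420x560x3 uint8, red, green, blue), "vfov" (degrees; the focal length in pixels is half the picture's height over the tangent of half this angle, whatever the lens; pixels are square), "cx", "cy" (the principal point, pixels), "D" ([k1, k2, p1, p2, k3] as OpenCV has them; the pictures are not rectified), "camera_from_world" (4x4, takes a point from world to camera coordinates). Camera axes: x right, y down, z forward; pixel columns grow to the right and rows downward; lengths in m; the calibration is good to about 2 mm. A picture is of the moment at which its call begins. There is no depth.
- sign_off(): hands the job in; it is judged then, once.
The state is a dict: "time_s": time; "qpos": joint angles; "dq": joint speeds; "effort": joint torques, N m; "eef_pos": TCP position; "tool_rot": TCP orientation; "ft_force": force on the tool from outside, world axes, zero at the start; "moment": the same for the moment, N m; "finger_gap": finger opening in m; "grasp_force": force on a finger pad.
Only numpy, scipy, OpenCV 4.12 (cv2) and the standard library are available. Lean on these libraries where they do the work, as an engineer would, in place of code of your own. Each camera call takes 0.05 s, during which the arm holds its last target. There are 200 camera calls.

### The job

The towing pole's eye sits in its bracket, but the pin is not right in. Push the pin fully home by its knob, then take the large spring cotter from the wooden block and push its straight leg down through the cross hole near the pin's other end until the bow snaps round the pin; feel for the hole and never force anything harder than a firm thumb push (about 30 N). Leave the cotter seated upright and square to the pin, and do not disturb the smaller cotters, the tin or the bearing.

Things in the scene. Friction and masses are not known exactly. Their poses are not given: they have to be found in the camera images.
- bracket: Fixed steel towing bracket: base plate 130 x 120 x 10 mm; two upright lugs, 44 mm wide, tops 97 mm above the bench, outer faces at y = +29 and -29 mm; the grey pole's eye between them, its 40 mm pole running off along +x. Origin on the bench midway between the lugs; z up, y along the pin. The pin's axis is at x = 0, 75 mm above the bench; its knob is on the +y side, its cross hole on the -y side.
- pin_line (a point): Fixed point on the pin's axis, bracket's y = -68 mm, z = 75 mm, axes as the bracket. With the pin home, its cross hole's middle lies 0 to 14 mm from here towards +y, as an unknown number of shims is in the boss. Greased pin 22 mm thick: crown 11 mm above here. Hole 6.2 mm square, upright, right through, 0.6 mm bevel on top; 13 mm from the pin's free end, 128 mm from its knob's end face.
- boss (a point): Fixed point on the pin's axis (75 mm above the bench) in the mouth of the 50 mm round boss on the +y lug, bracket's y = +49 mm; axes as the bracket. Out of it stands the pin's round knob, 28 mm across, to be pushed towards -y. Knob's end face: 11 to 25 mm beyond this point when home (unknown shims inside the boss), plus what the pin stands out.
- pin (a joint): How far the pin stands out of its seat towards the bracket's +y, in m: 0 home against the shims and rubber washer in the boss; 0.012 to 0.026 at the start. It slides with about 5 N of friction and then stops firmly (the rubber gives under 1 mm).
- cotter_coil (a point): Centre of the double coil, the head of the large spring cotter (R clip of bare 5 mm steel wire, 56 g): 24 mm across, 10 mm thick along its y, flat on both sides: the place to grip. z points up the leg to the head. Straight leg's axis at x = -9.5 mm, its end at z = -82 mm. It starts upright, 89 mm above the bench, leg and bow 38 mm deep in a pocket of the block.
- cotter_seat (a point): Point on the large cotter's straight leg, 46 mm below the coil's centre, where the pin's axis comes to lie when it is seated. The sprung bow leg, on the +x side, curves round a 22 mm pin here; it ends flared 26 mm below. Pushed down over the pin, it is forced open about 5 mm against 5 to 15 N, then snaps in. It may go in either way round. Axes as cotter_coil.
- cotter_tip (a point): Middle of the blunt lower end of the large cotter's straight leg, 82 mm below the coil's centre; the leg is round, 5 mm thick, 4.6 mm at the very end. Axes as cotter_coil.
- block: Fixed wooden block 150 x 46 x 45 mm with three pockets in a row along its x, 48 mm apart, in which cotters stand upright in any order, their coils' axes along its y. Origin: under its middle. The large cotter's coil centre stands 89 mm above the bench, the two small ones' about 64 mm.
- cotter_b: A smaller spring cotter (3.5 mm wire, coil 17 mm across) standing in the block; to be left alone. Origin near its coil's centre.
- cotter_c: Another smaller spring cotter, the same as cotter_b; to be left alone. Origin near its coil's centre.
- tin: Round tin 66 mm across, 70 mm high, loose on the bench; to be left alone. Origin: centre of its underside.
- bearing: Loose steel bearing ring 62 mm across, 18 mm high, on the bench; to be left alone. Origin: centre of its underside.
Things that resemble listed ones, but are neither listed nor needed, are in the scene too. What is shaped like the part that bears cotter_coil but green or red is not meant.

How it is judged:
By the outcome, as a careful person would: the job done as asked, in the order asked, and still so for the second after the job is handed in, with the robot touching nothing.
It also fails if it takes over 67 s, if anything falls off the work surface, if the arm or the gripper's body presses on something with over 40 N, if the wrist force passes 120 N, or if a joint passes its speed limit or range.

## Working session

There is one attempt and no reset: what is moved stays moved. The work goes in short steps, Python scripts to look and compute and a shell command to move; the robot and the scene stay as the last step left them, time stands still between calls to the robot, and variables do not carry over. Pictures are saved under pics/ and viewed, at most 10 in all, crops included, and the job is handed in when it is done.

```bash
ls; mkdir -p pics; cat > h.py <<'E'
import numpy as np, cv2
from scipy.spatial.transform import Rotation as R
from cell import status, vision, sign_off, env
def cam(n,save=None):
    c=vision.camera(n); p=np.array(c["pixels"],np.uint8)
    f=210/np.tan(np.radians(c["vfov"])/2)
    c["K"]=np.array([[f,0,c["cx"]],[0,f,c["cy"]],[0,0,1.]]); c["D"]=np.array(c["D"],float)
    c["T"]=np.array(c["camera_from_world"]); c["pixels"]=p
    if save: np.savez("pics/"+save+".npz",pixels=p,K=c["K"],D=c["D"],T=c["T"]); cv2.imwrite("pics/"+save+".png",p[:,:,::-1])
    return c
def load(n): return dict(np.load("pics/"+n+".npz"))
def ray(c,uv):
    d=cv2.undistortPoints(np.array([[uv]],float),c["K"],c["D"])[0,0]
    T=c["T"]; Rt=T[:3,:3].T; v=Rt@np.array([d[0],d[1],1]); return -Rt@T[:3,3], v/np.linalg.norm(v)
def onz(c,uv,z):
    o,v=ray(c,uv); return o+v*(z-o[2])/v[2]
def tri(*cu):
    A=0;b=0;L=[]
    for c,uv in cu:
        o,v=ray(c,uv); P=np.eye(3)-np.outer(v,v); A=A+P; b=b+P@o; L.append((o,P))
    x=np.linalg.solve(A,b); return x,[round(1e3*np.linalg.norm(P@(x-o)),1) for o,P in L]
def proj(c,X):
    T=c["T"]; return cv2.projectPoints(np.array(X,float).reshape(-1,1,3),cv2.Rodrigues(T[:3,:3])[0],T[:3,3],c["K"],c["D"])[0][:,0]
def st():
    s=status.state(); return s
def totool(dw):
    "world shift -> tool axes fractions"
    return R.from_rotvec(st()["tool_rot"]).as_matrix().T@np.array(dw)/0.8
E
python3 - <<'E'
from h import *
s=st(); print(s); print(R.from_rotvec(s["tool_rot"]).as_matrix().round(3))
a=cam("scene","s0");b=cam("top","t0");w=cam("wrist","w0")
for c in(a,b,w): print(c["T"].round(3).tolist(),c["K"][0,0],c["D"])
cv2.imwrite("pics/m0.png",np.hstack([cv2.resize(x["pixels"],None,fx=.71,fy=.71) for x in(a,b)])[:,:,::-1])
E
```

```text
pics
{'time_s': 0.0, 'qpos': array([-1.36913028,  0.47778465,  0.02233841,  1.55645039, -0.01152109,
        1.1093107 , -0.08309652]), 'dq': array([ 0.00074109,  0.00149115,  0.00153076,  0.00011821,  0.0002992 ,
        0.00014186, -0.00039343]), 'effort': array([ 5.63257508e-04, -5.82847846e+01,  1.53515819e+00, -2.72613108e+01,
       -5.42360265e-02,  1.68609578e-02,  1.53202022e-04]), 'eef_pos': array([0.20559014, 0.64230248, 0.2296925 ]), 'tool_rot': array([-4.84584254e-01, -3.10382485e+00,  2.85493922e-03]), 'ft_force': array([ 0.23763908, -0.04917701, -0.47702457]), 'moment': array([-0.00334104,  0.02188938,  0.02751496]), 'grasp_force': 0.0, 'finger_gap': 0.08774213342924611}
[[-0.952  0.305 -0.   ]
 [ 0.305  0.952 -0.002]
 [-0.    -0.002 -1.   ]]
[[0.827, 0.563, 0.009, -0.481], [0.469, -0.68, -0.563, -0.227], [-0.311, 0.47, -0.826, 1.126], [0.0, 0.0, 0.0, 1.0]] 486.10222409109156 [0.03872995 0.         0.         0.         0.        ]
[[-0.005, -1.0, 0.026, -0.025], [-0.987, 0.001, -0.164, 0.569], [0.164, -0.026, -0.986, 0.949], [0.0, 0.0, 0.0, 1.0]] 465.28050000888953 [-0.06963139  0.          0.          0.          0.        ]
[[0.304, 0.953, -0.002, -0.675], [0.92, -0.293, 0.26, -0.031], [0.247, -0.08, -0.966, 0.39], [0.0, 0.0, 0.0, 1.0]] 349.37135702083947 [-0.03335718  0.          0.          0.          0.        ]
```

View pics/s0.png

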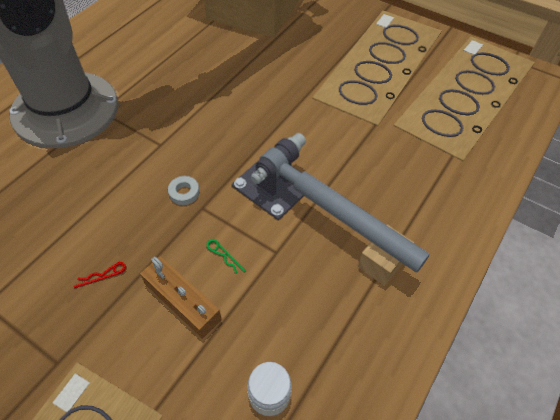

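View pics/t0.png

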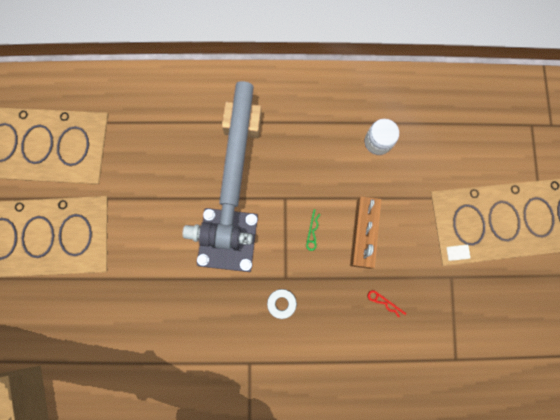

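The scene view shows the bracket at (272,180), with its knob at (297,142) and its free end at (258,175). The block's cotters are at (157,267), (181,291) and (201,309). The tin is at (270,388), the bearing at (183,190), and the red and green decoys lie at (100,275) and (225,255). In the top view the knob is at (190,233), the free end at (248,240), and the cotters at (368,252), (368,228) and (371,206).

Of the candidates, the cotter at scene (157,267) / top (368,252) is bare steel and stands tallest. I'll confirm it in an enlarged crop.

```bash
python3 - <<'E'
from h import *
a=load("s0");b=load("t0")
def crop(c,x,y,w,h,f): return cv2.resize(c["pixels"][y:y+h,x:x+w],None,fx=f,fy=f,interpolation=cv2.INTER_CUBIC)
# each tile 400x300
t=[crop(a,135,245,100,75,4),crop(b,320,190,100,75,4),crop(a,225,125,100,75,4),crop(b,175,200,100,75,4)]
m=np.vstack([np.hstack(t[:2]),np.hstack(t[2:])]); cv2.imwrite("pics/crop1.png",m[:,:,::-1])
E
```

```text
(no output)
```

View pics/crop1.png

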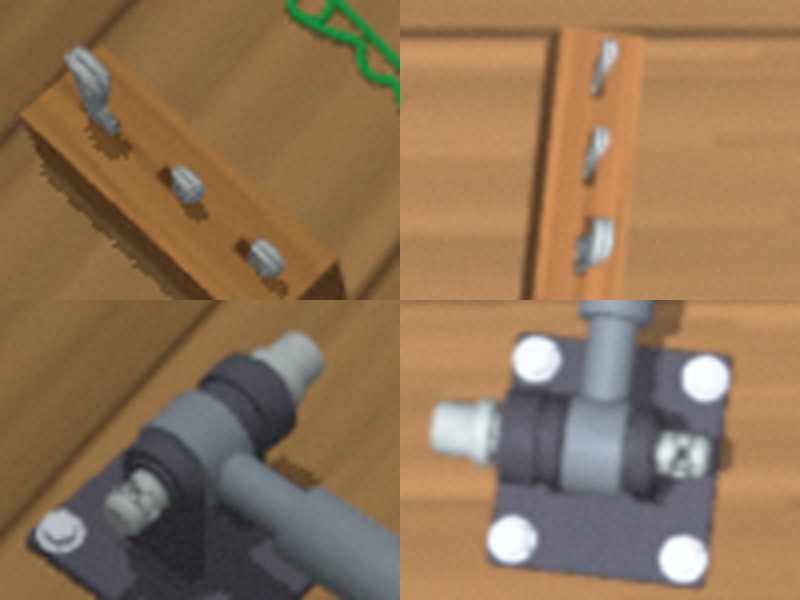

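The crop confirms it. The tall bare-steel cotter at scene (157,264) / top (370,250) is the large one, and the other two in the block are visibly shorter. The pin's cross hole shows on top at about top (246,239), and the knob's end is at (184,231).

```bash
python3 - <<'E'
from h import *
a=load("s0");b=load("t0")
T=lambda x,y:((x-400)/4+175-.4,(y-300)/4+200-.4)
S=lambda x,y:(x/4+225-.4,(y-300)/4+125-.4)
B=np.array([onz(b,T(*p),.016) for p in[(537,357),(706,377),(512,539),(683,557)]])
c=B.mean(0); dx=(B[0]+B[1]-B[2]-B[3])/2; dy=(B[0]+B[2]-B[1]-B[3])/2
print("bracket",c.round(4),np.linalg.norm(dx),np.linalg.norm(dy),np.degrees([np.arctan2(dx[1],dx[0]),np.arctan2(-dy[0],dy[1])]))
k=onz(b,T(433,426),.075);e=onz(b,T(711,455),.075);d=k-e;print("knob",k,"end",e,np.linalg.norm(d),np.degrees(np.arctan2(-d[0],d[1])))
print("knob tri",tri((a,S(306,352)),(b,T(433,426))))
print("hole top",onz(b,T(684,455),.086),tri((a,S(135,487)),(b,T(684,455))))
A=lambda x,y:(x/4+135-.4,y/4+245-.4); Bt=lambda x,y:((x-400)/4+320-.4,y/4+190-.4)
print("coil",tri((a,A(88,75)),(b,Bt(602,238))),onz(b,Bt(602,238),.089),onz(a,A(88,75),.089))
print("small",tri((a,A(187,186)),(b,Bt(600,145))),tri((a,A(267,257)),(b,Bt(609,55))))
# block by mask in top/scene
hsv=cv2.cvtColor(b["pixels"],cv2.COLOR_RGB2HSV)
P=b["pixels"].astype(int);print(P[250,362],P[240,362],P[240,345])
m=((P[:,:,0]-P[:,:,2]>85)&(P[:,:,0]>150)).astype(np.uint8); m[:, :345]=0;m[:,395:]=0;m[:190]=0;m[275:]=0
m=cv2.morphologyEx(m,cv2.MORPH_CLOSE,np.ones((9,9)));m=cv2.morphologyEx(m,cv2.MORPH_OPEN,np.ones((7,7)))
cs=max(cv2.findContours(m,0,2)[0],key=cv2.contourArea);r=cv2.minAreaRect(cs);bx=cv2.boxPoints(r);print(r)
q=np.array([onz(b,p,.045) for p in bx]);print(q.round(3),[np.linalg.norm(q[i]-q[i-1]) for i in range(4)],q.mean(0))
E
```

```text
bracket [0.5137 0.09   0.016 ] 0.09993341817445306 0.09347022430014655 [-6.79265588 -6.49102591]
knob [0.52349879 0.17581818 0.075     ] end [0.50830005 0.03253534 0.075     ] 0.1440866885614857 -6.055012705558308
knob tri (array([0.52439222, 0.17696834, 0.07056869]), [np.float64(0.5), np.float64(0.5)])
hole top [0.50714499 0.04586496 0.086     ] (array([0.50870222, 0.04724531, 0.08331818]), [np.float64(1.8), np.float64(1.8)])
coil (array([ 0.48471169, -0.20779889,  0.08602866]), [np.float64(0.6), np.float64(0.6)]) [ 0.48407402 -0.20762843  0.089     ] [ 0.4866637  -0.20820045  0.089     ]
small (array([ 0.53726494, -0.21490667,  0.05467489]), [np.float64(1.2), np.float64(1.2)]) (array([ 0.58550486, -0.22106755,  0.05709791]), [np.float64(1.2), np.float64(1.2)])
[194 133  85] [193 132  83] [182 136  91]
((369.5, 230.5), (81.0, 49.0), 90.0)
[[ 0.616 -0.167  0.045]
 [ 0.617 -0.275  0.045]
 [ 0.441 -0.267  0.045]
 [ 0.442 -0.162  0.045]] [np.float64(0.1748664095549631), np.float64(0.10789634405836061), np.float64(0.17594005130821277), np.float64(0.10489607771654744)] [ 0.52889994 -0.21772511  0.045     ]
```

```bash
R="1 -0.542 -0.367 0 0.436"; python3 -m inch '1 -0.542 -0.367 0 0.436;1 -0.542 -0.367 0 0.436;1 -0.542 -0.367 0 0.436;1 -0.542 -0.367 0 0.436;1 -0.542 -0.367 0 0.436;1 -0.542 -0.367 0 0.436;1 -0.542 -0.367 0 0.436;1 -0.542 -0.367 0 0.436;1 -0.542 -0.367 0 0.436;1 -0.542 -0.367 0 0.436;1 -0.542 -0.367 0 0.436;1 -0.542 -0.367 0 0.436;1 -0.542 -0.367 0 0.436;1 -0.542 -0.367 0 0.436;1 -0.542 -0.367 0 0.436;1 -0.542 -0.367 0 0.436' 40
python3 - <<'E'
from h import *
s=st();print(s["time_s"],s["qpos"].round(2),s["eef_pos"],R.from_rotvec(s["tool_rot"]).as_matrix().round(3),s["ft_force"])
w=cam("wrist","w1");print(-w["T"][:3,:3].T@w["T"][:3,3],w["T"][2,:3])
E
```

```text
time_s: 1.48
eef_pos: [0.5285, 0.2321, 0.2303]
tool_rot: [-2.337, -2.098, 0.001]
ft_force: [0.2, 0.2, -0.2]
finger_gap: 0.0005
grasp_force: 0.0
1.4833 [-0.88  0.34  0.46  1.82 -0.17  1.03 -0.47] [0.52849094 0.23205845 0.23031841] [[ 0.107  0.994 -0.001]
 [ 0.994 -0.107  0.   ]
 [ 0.    -0.001 -1.   ]] [ 0.22671878  0.24617718 -0.15535474]
[0.53570597 0.3030901  0.38397617] [-0.02874146 -0.25786873 -0.96575237]
```

View pics/w1.png

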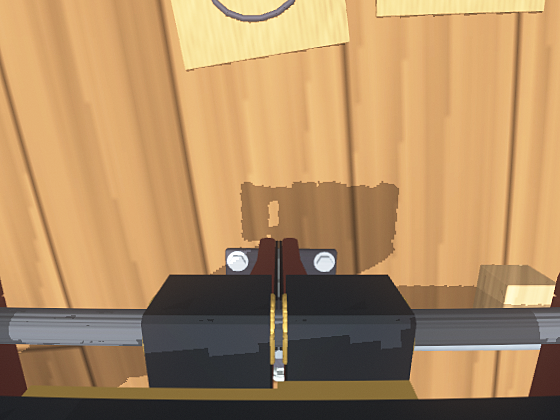

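The wrist view shows the shut fingers over the bracket's +y side, with the plate bolts at (237,260) and (324,261). I'll descend beyond the knob.

```bash
python3 - <<'E'
from h import *
w=load("w1")
for p in[(237,260),(324,261)]: print(onz(w,p,.014))
E
python3 -m inch '1 0 0 0.05 0;1 0 0 0.1 0;1 0 0 0.15 0;1 0 0 0.196 0;1 0 0 0.196 0;1 -0.02 0 0.196 0;1 -0.03 0 0.196 0;1 -0.03 0 0.196 0;1 -0.03 0 0.196 0'
python3 - <<'E'
from h import *
cam("top","t1");cam("scene","s1")
E
```

```text
[0.47095538 0.14594936 0.014     ]
[0.56994692 0.13411133 0.014     ]
time_s: 2.28
eef_pos: [0.5281, 0.2068, 0.0764]
tool_rot: [2.34, 2.095, 0.006]
ft_force: [0.3, 0.2, -0.3]
finger_gap: 0.0003
grasp_force: 0.0
```

```bash
python3 -m inch '1 -0.01 0 0 0;1 -0.015 0 0 0;1 -0.019 0 0 0;1 -0.023 0 0 0;1 -0.027 0 0 0;1 -0.031 0 0 0;1 -0.034 0 0 0;1 -0.034 0 0 0'
python3 -m inch '1 -0.0025 0 0 0;1 -0.0025 0 0 0'
python3 -m inch '1 -0.0025 0 0 0;1 -0.0025 0 0 0'
```

```text
time_s: 3.05
eef_pos: [0.5237, 0.1811, 0.074]
tool_rot: [-2.338, -2.098, -0.002]
ft_force: [0.4, 3.8, -0.6]
finger_gap: 0.0008
grasp_force: 1.8
time_s: 3.22
eef_pos: [0.5235, 0.1791, 0.0739]
tool_rot: [-2.338, -2.098, -0.001]
ft_force: [0.0, 4.3, -0.8]
finger_gap: 0.0006
grasp_force: 2.4
time_s: 3.38
eef_pos: [0.5232, 0.1769, 0.0739]
tool_rot: [-2.338, -2.098, -0.001]
ft_force: [-1.2, 4.6, 0.5]
finger_gap: 0.0005
grasp_force: 2.5
```

Contact is made and the pin is sliding at about 4.5 N. I'll keep going in small steps.

```bash
for i in 1; do python3 -m inch '1 -0.0025 0 0 0;1 -0.0025 0 0 0'; python3 -m inch '1 -0.0025 0 0 0;1 -0.0025 0 0 0';python3 -m inch '1 -0.0025 0 0 0;1 -0.0025 0 0 0'; done
```

```text
time_s: 3.55
eef_pos: [0.523, 0.1746, 0.0739]
tool_rot: [-2.338, -2.098, -0.001]
ft_force: [-0.7, 4.6, -0.5]
finger_gap: 0.0003
grasp_force: 2.4
time_s: 3.72
eef_pos: [0.5228, 0.1724, 0.0739]
tool_rot: [-2.339, -2.097, -0.0]
ft_force: [-0.7, 5.1, 0.5]
finger_gap: 0.0003
grasp_force: 2.3
time_s: 3.88
eef_pos: [0.5225, 0.1703, 0.0739]
tool_rot: [-2.339, -2.097, -0.0]
ft_force: [-0.6, 4.8, 0.1]
finger_gap: 0.0006
grasp_force: 2.2
```

```bash
python3 -m inch '1 -0.0025 0 0 0;1 -0.0025 0 0 0' | grep -E 'eef|ft'; python3 -m inch '1 -0.0025 0 0 0;1 -0.0025 0 0 0'| grep -E 'eef|ft'
```

```text
eef_pos: [0.5223, 0.1688, 0.0739]
ft_force: [-0.7, 5.8, 0.5]
eef_pos: [0.5223, 0.1688, 0.0741]
ft_force: [0.4, 9.8, -1.0]
```

```bash
python3 -m inch '1 -0.0025 0 0 0;1 -0.0025 0 0 0' | grep -E 'eef|ft'
```

```text
eef_pos: [0.5223, 0.1687, 0.0742]
ft_force: [-0.3, 13.8, -2.8]
```

```bash
python3 -m inch '1 -0.004 0 0 0;1 -0.004 0 0 0;1 -0.004 0 0 0' | grep -E 'eef|ft'; python3 - <<'E'
from h import *
cam("top","t2");cam("scene","s2")
E
```

```text
eef_pos: [0.5223, 0.1686, 0.0744]
ft_force: [0.6, 20.6, -2.3]
```

```bash
python3 -m inch '1 0.03 0 0 0;1 0.045 0 0 0;1 0.045 0 -0.05 0;1 0.045 0 -0.1 0;1 0.045 0 -0.15 0;1 0.045 0 -0.2 0;0.3 -0.46 0.004 -0.2 0.5;0.3 -0.46 0.004 -0.2 0.5;0.3 -0.46 0.004 -0.2 0.5;0.3 -0.46 0.004 -0.2 0.5;0.3 -0.46 0.004 -0.2 0.5;0.3 -0.46 0.004 -0.2 0.5;0.3 -0.46 0.004 -0.2 0.5;0.3 -0.46 0.004 -0.2 0.5;0.3 -0.46 0.004 -0.2 0.5;0.3 -0.46 0.004 -0.2 0.5;0.3 -0.46 0.004 -0.2 0.5;0.3 -0.46 0.004 -0.2 0.5;0.3 -0.46 0.004 -0.2 0.5;0.3 -0.46 0.004 -0.2 0.5'
python3 -m inch '0.3 0 0 0 0;0.3 0 0 0 0'|grep eef
python3 - <<'E'
from h import *
s=st();print(s["time_s"],s["qpos"].round(2),R.from_rotvec(s["tool_rot"]).as_matrix().round(3))
w=cam("wrist","w2");cam("top","t3");cam("scene","s3")
b=load("t2")["pixels"];b3=load("t3")["pixels"]
t=[w["pixels"][190:390,180:446],b3[200:275,175:275],load("s3")["pixels"][125:200,225:325]]
t=[cv2.resize(x,(400,300),interpolation=cv2.INTER_CUBIC) for x in t]+[cv2.resize(w["pixels"],(400,300))]
cv2.imwrite("pics/crop2.png",np.vstack([np.hstack(t[:2]),np.hstack(t[2:])])[:,:,::-1])
E
```

```text
time_s: 6.4
eef_pos: [0.4836, -0.2063, 0.2335]
tool_rot: [3.135, -0.178, -0.003]
ft_force: [-0.1, 0.0, 0.9]
finger_gap: 0.0615
grasp_force: 0.0
eef_pos: [0.4843, -0.2054, 0.2337]
6.5667 [-0.49  0.33  0.96  1.95 -0.32  1.02 -1.06] [[ 0.994 -0.107 -0.001]
 [-0.107 -0.994 -0.   ]
 [-0.001  0.    -1.   ]]
```

View pics/crop2.png

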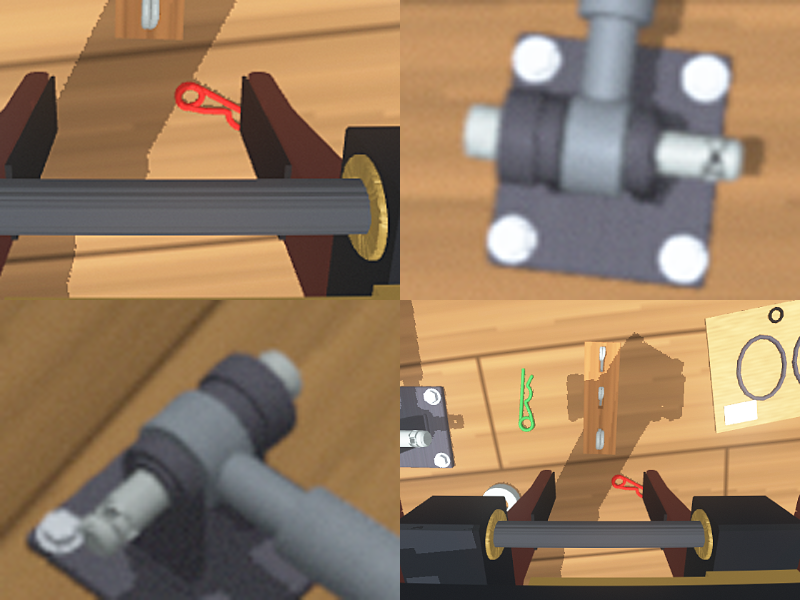

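The pin is now in: the knob is shorter and the hole shows at top px (253.6,238.6). The wrist view has the large cotter at about (280,193), between the open fingers. I'll enlarge that to see which side the leg is on.

```bash
python3 - <<'E'
from h import *
w=load("w2");b=load("t3")
t=[cv2.resize(w["pixels"][130:230,240:320],None,fx=5,fy=5,interpolation=cv2.INTER_CUBIC),cv2.resize(b["pixels"][190:290,330:410],None,fx=5,fy=5,interpolation=cv2.INTER_CUBIC)]
cv2.imwrite("pics/crop3.png",np.hstack(t)[:,:,::-1])
print("hole",onz(b,(253.6,238.6),.086))
E
```

```text
hole [0.50660342 0.02960382 0.086     ]
```

View pics/crop3.png

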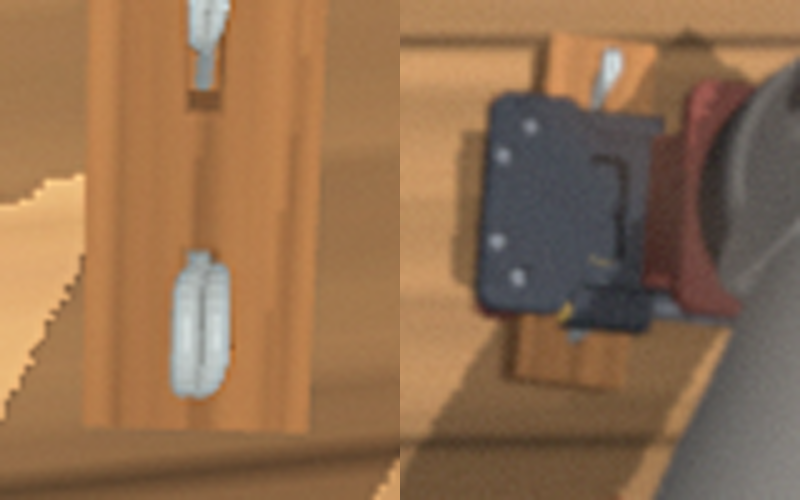

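The coil's two turns are centred at wrist px (279.8,195.2), and some wire shows on its +x side. I'll triangulate the coil and compare the leg hypotheses against the pixels.

```bash
python3 - <<'E'
from h import *
w=load("w2");b=load("t0");a=load("s0")
S=(88/4+135-.4,75/4+245-.4);Tp=(202/4+320-.4,238/4+190-.4);W=(279.8,195.2)
for L in [((w,W),(b,Tp)),((w,W),(a,S)),((w,W),(b,Tp),(a,S))]: print(tri(*L))
C=tri((w,W),(b,Tp),(a,S))[0]; 
bx=np.array([.993,-.118,0])
for n,c,o,f in(("scene",a,(135,245),4),("wrist",w,(240,130),5),("top",b,(320,190),4)):
  print(n,"coil",((proj(c,C)[0]+.4-o)*f).round())
  for sg in(1,-1): print(sg,[((proj(c,C+bx*.0095*sg-[0,0,d])[0]+.4-o)*f).round() for d in(0.012,.03,.045)])
for uv in [(201-28,328),(201+28,328),(201,265),(201,398)]: print(onz(w,(uv[0]/5+240-.4,uv[1]/5+130-.4),.089))
# block edges in wrist at z .045 : left edge (85..), right
for uv in [(84,430),(309,433),(92,0),(326,0)]: print(onz(w,(uv[0]/5+240-.4,uv[1]/5+130-.4),.045))
# small cotter tops
E
```

```text
(array([ 0.48423934, -0.20671268,  0.09103643]), [np.float64(0.6), np.float64(0.6)])
(array([ 0.48227835, -0.20593575,  0.08067632]), [np.float64(0.2), np.float64(0.2)])
(array([ 0.4842832 , -0.20721749,  0.08625281]), [np.float64(1.3), np.float64(1.0), np.float64(0.9)])
scene coil [87. 73.]
1 [array([107., 100.]), array([115., 120.]), array([121., 135.])]
-1 [array([77., 74.]), array([85., 93.]), array([ 92., 109.])]
wrist coil [206. 323.]
1 [array([207., 257.]), array([206., 239.]), array([205., 226.])]
-1 [array([205., 358.]), array([205., 335.]), array([204., 318.])]
top coil [200. 238.]
1 [array([197., 222.]), array([189., 225.]), array([184., 228.])]
-1 [array([194., 258.]), array([186., 261.]), array([181., 263.])]
[ 0.48463769 -0.2013377   0.089     ]
[ 0.48359729 -0.21110328  0.089     ]
[ 0.49529626 -0.20739723  0.089     ]
[ 0.47144358 -0.20488636  0.089     ]
[ 0.45499746 -0.17931375  0.045     ]
[ 0.44948441 -0.22500136  0.045     ]
[ 0.54028759 -0.19131231  0.045     ]
[ 0.5355384  -0.23597181  0.045     ]
```

Measurements against the text:

| Quantity | Measured | Expected |
|---|---|---|
| Coil height | about 88 mm | 89 mm |
| Coil thickness | 10 mm | 10 mm |
| Coil diameter | 24 mm | 24 mm |

The leg is on the −x side and the bow on the +x side. I'll turn the gripper half round so the wrist camera is on the leg side and can see the tip at the hole.

```bash
python3 -m inch '0.5 0 0 0 -0.5;0.5 0 0 0 -0.5;0.5 0 0 0 -0.5;0.5 0 0 0 -0.5;0.5 0 0 0 -0.5;0.5 0 0 0 -0.5;0.5 0 0 0 -0.5;0.5 0 0 0 -0.5;0.5 0 0 0 -0.5;0.5 0 0 0 -0.5;0.5 0 0 0 -0.5;0.5 0 0 0 -0.5;0.5 0 0 0 -0.5' >/dev/null
python3 -m inch '0.5 0 0 0 -0.494;0.5 0 0 0 -0.494;0.5 0 0 0 -0.494;0.5 0 0 0 -0.494;0.5 0 0 0 -0.494;0.5 0 0 0 -0.494;0.5 0 0 0 -0.494;0.5 0 0 0 -0.494;0.5 0 0 0 -0.494;0.5 0 0 0 -0.494;0.5 0 0 0 -0.494;0.5 0 0 0 -0.494;0.5 0 0 0 -0.494;0.5 0 0 0 -0.494;0.5 0 0 0 -0.494'
python3 - <<'E'
from h import *
s=st();print(s["qpos"].round(2),R.from_rotvec(s["tool_rot"]).as_matrix().round(4))
w=cam("wrist","w3");print(proj(w,[.484,-.2065,.089]))
print(totool(np.array([.4838,-.2062,.083])-s["eef_pos"]).round(4))
P=w["pixels"];u,v=proj(w,[.484,-.2065,.089])[0].astype(int)
g=P[v-40:v+40,u-40:u+40].astype(int);m=((g.max(2)-g.min(2)<30)&(g.min(2)>110)).astype(np.uint8)
n,l,q,ce=cv2.connectedComponentsWithStats(m)
for i in range(1,n):
  if q[i,4]>40:
    p=ce[i]+[u-40,v-40];print(q[i],p,onz(w,p,.089))
E
```

```text
time_s: 9.05
eef_pos: [0.4847, -0.2052, 0.2339]
tool_rot: [0.203, 3.135, 0.0]
ft_force: [-0.1, -0.3, -0.3]
finger_gap: 0.0438
grasp_force: 0.0
[-0.01  0.23  0.34  1.92 -0.09  1.    1.82] [[-9.916e-01  1.290e-01  1.000e-04]
 [ 1.290e-01  9.916e-01 -0.000e+00]
 [-1.000e-04  0.000e+00 -1.000e+00]]
[[275.88361508 195.92921007]]
[ 0.001  -0.0013  0.1886]
[ 36  17  12  37 334] [276.93712575 192.95808383] [ 0.48146694 -0.20523747  0.089     ]
[40 63  4 17 52] [276.96153846 226.15384615] [ 0.51179504 -0.2091644   0.089     ]
```

```bash
python3 -m inch '0.6 0.001 -0.001 0.05 0;0.6 0.001 -0.001 0.1 0;0.6 0.001 -0.001 0.14 0;0.6 0.001 -0.001 0.17 0;0.6 0.001 -0.001 0.191 0;0.6 0.001 -0.001 0.191 0;0.6 0.001 -0.001 0.191 0;0.7 0.001 -0.001 0.191 0;0.85 0.001 -0.001 0.191 0;1 0.001 -0.001 0.191 0;1 0.001 -0.001 0.191 0;1 0.001 -0.001 0.191 0;1 0.001 -0.001 0.191 0;1 0.001 -0.001 0.191 0;1 0.001 -0.001 0.191 0;1 0.001 -0.001 0.191 0' 55
```

```text
time_s: 10.43
eef_pos: [0.4846, -0.2059, 0.0817]
tool_rot: [0.2, 3.134, -0.0]
ft_force: [0.4, 0.2, 6.2]
finger_gap: 0.0099
grasp_force: 55.0
```

```bash
python3 -m inch '1 0 0 -0.01 0;1 0 0 -0.03 0;1 0 0 -0.06 0;1 0 0 -0.1 0;1 0 0 -0.15 0;1 0 0 -0.191 0;1 0 0 -0.191 0;1 -0.002 0.03 -0.191 0;1 -0.002 0.08 -0.191 0;1 -0.002 0.13 -0.191 0;1 -0.002 0.18 -0.191 0;1 -0.002 0.23 -0.191 0;1 -0.002 0.27 -0.191 0;1 -0.002 0.296 -0.18 0;1 -0.002 0.296 -0.16 0;1 -0.002 0.296 -0.14 0;1 -0.002 0.296 -0.13 0;1 -0.002 0.296 -0.13 0;1 -0.002 0.296 -0.13 0'
python3 - <<'E'
from h import *
s=st();print(s["eef_pos"],R.from_rotvec(s["tool_rot"]).as_matrix().round(4))
w=cam("wrist","w4");b=cam("top","t4");a=cam("scene","s4")
e=s["eef_pos"];tip=e+[-.0102,.0012,-.0747];h=np.array([.5068,.030,.086])
print([proj(c,[tip,h]).round(1).tolist() for c in(w,a)])
u,v=[int(x) for x in proj(w,tip)[0]]
su,sv=[int(x) for x in proj(a,h)[0]]
t=[cv2.resize(w["pixels"][v-60:v+60,u-50:u+50],(500,600),interpolation=cv2.INTER_CUBIC),cv2.resize(a["pixels"][sv-60:sv+60,su-30:su+30],(300,600),interpolation=cv2.INTER_CUBIC)]
print(u,v,su,sv)
cv2.imwrite("pics/crop4.png",np.hstack(t)[:,:,::-1])
E
```

```text
time_s: 12.02
eef_pos: [0.5153, 0.0284, 0.1849]
tool_rot: [-0.201, -3.134, 0.001]
ft_force: [0.6, -0.8, -0.4]
finger_gap: 0.0097
grasp_force: 55.0
[0.51529186 0.0284174  0.18490924] [[-9.918e-01  1.280e-01 -1.100e-03]
 [ 1.280e-01  9.918e-01 -4.000e-04]
 [ 1.100e-03 -5.000e-04 -1.000e+00]]
[[[277.1, 206.1], [278.1, 199.8]], [[250.0, 167.7], [251.3, 176.1]]]
277 206 251 176
```

View pics/crop4.png

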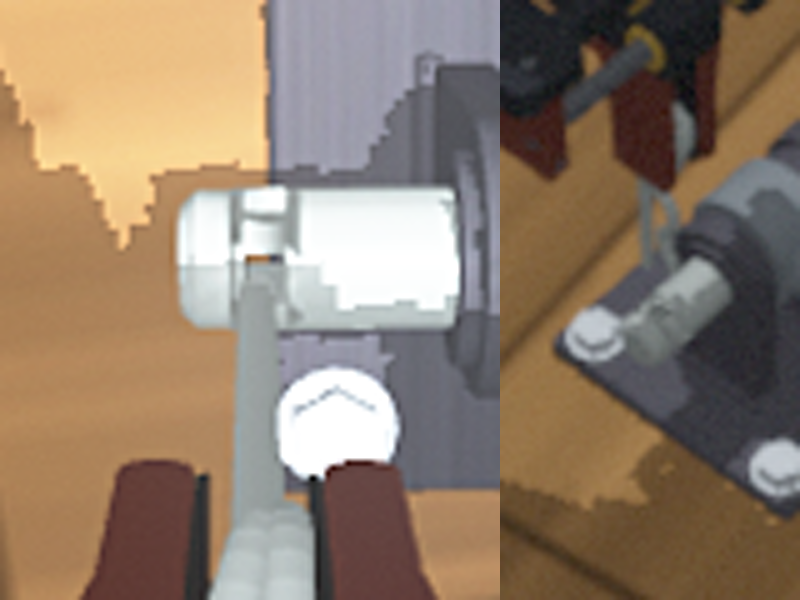

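The wrist crop shows the leg's tip at crop (260,~288) just in front of the pin, and the cross hole at columns 247–282 (centre about 265). The pin's edges are at rows 187 and 330.

```bash
cat > m.py <<'E'
from h import *
def meas(w,off,f,tip,hcol,e1,e2,tz):
    q=lambda p:((p[0]+.5)/f-.5+off[0],(p[1]+.5)/f-.5+off[1])
    t=onz(w,q(tip),tz); print("tip",t.round(4))
    # pin axis: bisect the two tangent rays, at columns e1,e2 (points)
    o,v1=ray(w,q(e1));_,v2=ray(w,q(e2)); v=v1+v2; A=o+v*(.075-o[2])/v[2]
    print("axis pt",A.round(4))
    yd=np.array([.112,.9937,0])
    H=onz(w,q(hcol),.086); s=(H-A)@yd; Hx=A+yd*s; Hx[2]=.086
    print("hole",H.round(4),Hx.round(4)); d=Hx-t; print("move world",d.round(4),"tool frac",totool([d[0],d[1],0]).round(4), "yaw pin img",)
    return t,Hx
E
python3 - <<'E'
from m import *
w=load("w4")
meas(w,(227,146),5,(260,288),(265,258),(265,187),(265,330),.1849-.0747)
# bow? pin direction from edges
for r in(187,330):
  a=onz(w,(227+200/5,146+r/5),.075);b=onz(w,(227+440/5,146+r/5),.075);d=b-a;print(np.degrees(np.arctan2(-d[0],d[1])))
# column profile along pin across hole
g=w["pixels"][:,:,:].mean(2)
for r in(190,192,194,196,197,198,199,200,201): print(r,g[r,262:300].astype(int))
E
```

```text
tip [0.5032 0.0309 0.1102]
axis pt [0.5077 0.0311 0.075 ]
hole [0.5049 0.0314 0.086 ] [0.5077 0.0311 0.086 ]
move world [ 0.0044  0.0002 -0.0242] tool frac [-0.0055  0.001   0.    ] yaw pin img
-7.297408693368119
-7.30649987047807
190 [172 242 232 238 251 251 250 250 250 251 231 146 152 195 249 230 209 186
 176 171 171 164 156 154 181 244 254 251 250 250 250 250 250 250 250 250
 250 250]
192 [180 249 238 242 253 253 252 252 252 254 237 137 141 216 255 250 244 237
 229 212 195 172 155 154 182 247 254 252 251 251 251 251 251 251 251 251
 251 251]
194 [185 252 243 246 254 253 253 252 253 254 239 161 176 232 255 252 247 240
 231 216 196 176 162 153 184 249 255 253 252 252 252 252 252 252 252 252
 252 252]
196 [187 253 243 242 254 254 253 254 254 255 255 210 255 255 255 255 255 250
 216 198 179 187 245 245 195 240 255 255 254 254 254 254 254 254 254 254
 254 254]
197 [186 253 237 224 255 255 255 255 255 255 254 200 255 255 105 111 114 118
 109  74  89 135 248 255 246 251 255 255 255 255 255 255 255 255 255 255
 255 255]
198 [180 251 233 224 255 255 255 255 255 255 210 164 205 199 112 141 143 147
 140 120 127 137 235 255 255 254 255 255 255 248 255 255 255 255 255 255
 255 255]
199 [149 199 194 197 213 217 218 220 224 229 221 166 206 198 144 170 170 170
 170 171 168 167 193 224 220 222 227 227 225 246 255 255 254 254 254 254
 254 254]
200 [153 207 199 204 215 220 221 226 228 234 228 169 213 209 153 178 174 171
 166 165 165 163 190 226 226 226 226 224 222 244 255 254 254 254 254 254
 254 254]
201 [156 208 200 202 215 221 224 228 231 236 229 171 209 204 153 176 179 180
 174 162 161 165 192 231 228 224 222 221 220 243 255 255 254 253 253 253
 253 253]
```

```bash
python3 -m inch '1 -0.003 0 0 0;1 -0.0055 0.0005 0 0;1 -0.0055 0.0005 0.01 0;1 -0.0055 0.0005 0.02 0;1 -0.0055 0.0005 0.025 0;1 -0.0055 0.0005 0.025 0;1 -0.0055 0.0005 0.025 0'
python3 - <<'E'
from h import *
w=cam("wrist","w5");a=cam("scene","s5");s=st()
t=[cv2.resize(w["pixels"][165:245,240:320],(600,600),interpolation=cv2.INTER_CUBIC),cv2.resize(a["pixels"][146:206,241:261],(200,600),interpolation=cv2.INTER_CUBIC)]
cv2.imwrite("pics/crop5.png",np.hstack(t)[:,:,::-1]); print(s["ft_force"],s["moment"])
E
```

```text
time_s: 12.75
eef_pos: [0.5196, 0.0286, 0.1644]
tool_rot: [-0.2, -3.134, 0.001]
ft_force: [-0.1, -0.2, -1.1]
finger_gap: 0.0099
grasp_force: 55.0
[-0.49804698 -0.09385303  0.93064426] [ 0.0355762  -0.01922126 -0.02680993]
```

View pics/crop5.png

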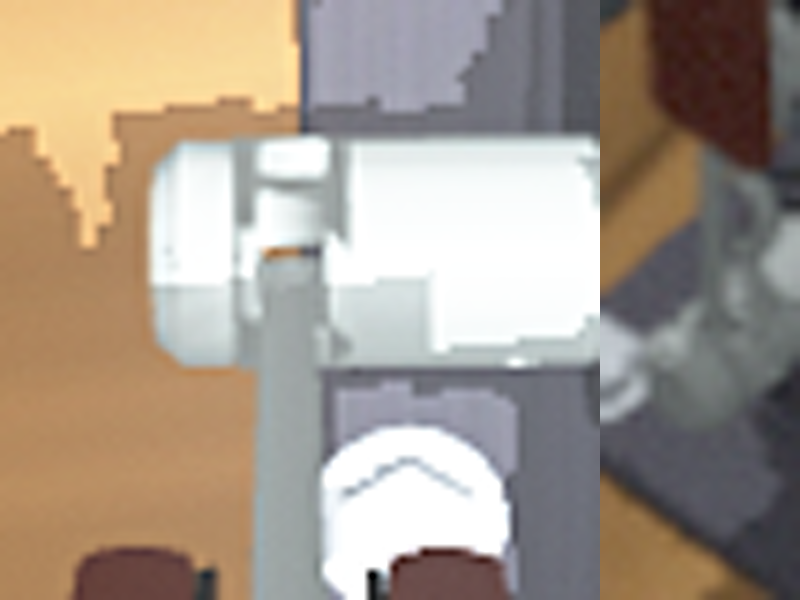

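The tip now hides most of the hole. Both share the column centre at crop x≈290, and the orange slit of the hole's −x edge shows at row 253.

```bash
python3 - <<'E'
from m import *
w=load("w5")
t,H=meas(w,(240,165),7.5,(290,276),(290,276),(290,137),(290,367),.1644-.0747)
c=lambda p:((proj(w,p)[0]-[240,165]+.5)*7.5-.5).round(1)
print(c(H),c(H+[-.0031,0.0004,0]),c(H+[.0031,-.0004,0]))
E
```

```text
tip [0.5062 0.031  0.0897]
axis pt [0.5076 0.0308 0.075 ]
hole [0.5072 0.0309 0.086 ] [0.5076 0.0308 0.086 ]
move world [ 0.0013 -0.0002 -0.0037] tool frac [-0.0017  0.     -0.    ] yaw pin img
[290.1 280.5] [290.1 247.3] [290.  313.5]
```

```bash
python3 -m inch '1 -0.0016 0 0 0;1 -0.0016 0 0 0;1 -0.0016 0 0.0025 0;1 -0.0016 0 0.005 0;1 -0.0016 0 0.0075 0;1 -0.0016 0 0.01 0;1 -0.0016 0 0.01 0'
```

```text
time_s: 13.43
eef_pos: [0.5207, 0.0285, 0.1564]
tool_rot: [-0.2, -3.134, 0.0]
ft_force: [-1.0, -0.6, -2.0]
finger_gap: 0.0094
grasp_force: 55.0
```

```bash
python3 -m inch '1 0 0 0.0025 0;1 0 0 0.005 0;1 0 0 0.0075 0;1 0 0 0.0075 0'|grep -E 'eef|ft'; python3 -m inch '1 0 0 0.003 0;1 0 0 0.005 0;1 0 0 0.005 0'|grep -E 'eef|ft|gap'
```

```text
eef_pos: [0.5207, 0.0286, 0.1504]
ft_force: [-1.9, 0.3, -2.0]
eef_pos: [0.5207, 0.0286, 0.1465]
ft_force: [-2.8, 0.9, -0.7]
finger_gap: 0.0096
```

```bash
python3 -m inch '1 0 0 0.003 0;1 0 0 0.005 0;1 0 0 0.005 0'|grep -E 'eef|ft'; python3 -m inch '1 0 0 0.003 0;1 0 0 0.005 0;1 0 0 0.005 0'|grep -E 'eef|ft|gap'
```

```text
eef_pos: [0.5208, 0.0286, 0.1426]
ft_force: [-3.3, 1.0, -0.9]
eef_pos: [0.521, 0.0286, 0.1388]
ft_force: [-5.3, 0.7, 1.9]
finger_gap: 0.0098
```

```bash
python3 -m inch '1 0.001 0 0.001 0;1 0.001 0 0.0025 0;1 0.001 0 0.0025 0'|grep -E 'eef|ft|gap';  python3 -m inch '1 0 0 0.0025 0;1 0 0 0.0025 0'|grep -E 'eef|ft|gap'
```

```text
eef_pos: [0.5208, 0.0287, 0.1372]
ft_force: [-3.9, 0.9, 2.7]
finger_gap: 0.0096
eef_pos: [0.5207, 0.0288, 0.1351]
ft_force: [-4.3, 1.2, 3.2]
finger_gap: 0.0096
```

```bash
python3 -m inch '1 0.001 0 0.0025 0;1 0.001 0 0.005 0;1 0.001 0 0.005 0'|grep -E 'eef|ft|gap';  python3 -m inch '1 0.0005 0 0.0025 0;1 0.0005 0 0.005 0;1 0.0005 0 0.005 0'|grep -E 'eef|ft|gap'; python3 - <<'E'
from h import *
w=cam("wrist","w6");a=cam("scene","s6")
t=[cv2.resize(w["pixels"][165:285,240:320],(400,600),interpolation=cv2.INTER_CUBIC),cv2.resize(a["pixels"][130:205,225:275],(400,600),interpolation=cv2.INTER_CUBIC)]
cv2.imwrite("pics/crop6.png",np.hstack(t)[:,:,::-1])
E
```

```text
eef_pos: [0.5205, 0.0289, 0.1314]
ft_force: [-3.6, 0.1, 2.2]
finger_gap: 0.0097
eef_pos: [0.5201, 0.0289, 0.1271]
ft_force: [-1.0, 0.0, 0.4]
finger_gap: 0.0096
```

View pics/crop6.png

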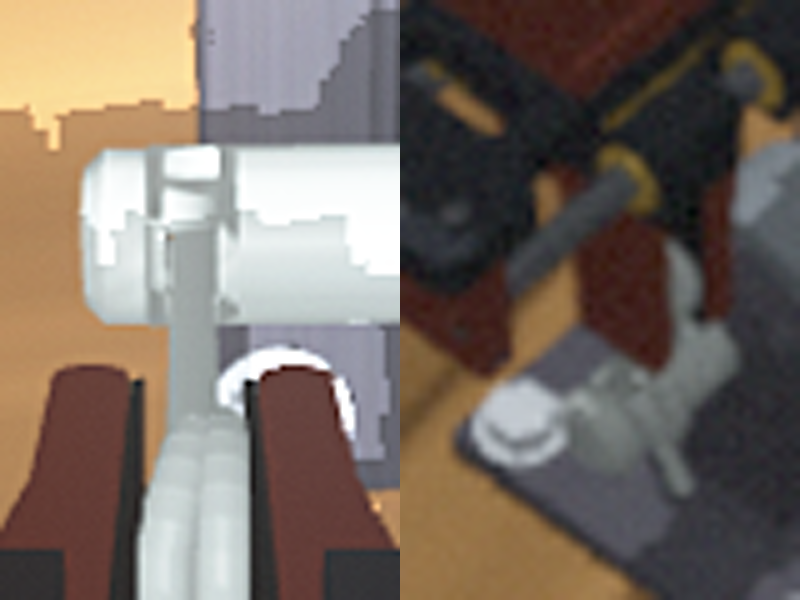

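The leg is in the hole (wrist crop 190,235), and the scene crop shows the bow end emerging on the +x side at (680,480). I'll carry on pressing.

```bash
python3 -m inch '1 0 0 0.0025 0;1 0 0 0.005 0;1 0 0 0.005 0'|grep -E 'eef|ft|gap';  python3 -m inch '1 0 0 0.0025 0;1 0 0 0.0045 0;1 0 0 0.0045 0'|grep -E 'eef|ft|gap'
```

```text
eef_pos: [0.5198, 0.0289, 0.1229]
ft_force: [0.5, -0.2, -3.6]
finger_gap: 0.0099
eef_pos: [0.5195, 0.0287, 0.1189]
ft_force: [0.8, 0.3, -6.2]
finger_gap: 0.0097
```

```bash
python3 -m inch '1 0 0 0.0025 0;1 0 0 0.004 0;1 0 0 0.004 0'|grep -E 'eef|ft|gap'
```

```text
eef_pos: [0.5193, 0.0287, 0.1157]
ft_force: [1.3, 0.1, -5.2]
finger_gap: 0.0096
```

```bash
python3 -m inch '1 0 0 0.0015 0;1 0 0 0.0015 0'|grep -E 'eef|ft|gap'; python3 -m inch '1 0 0 0.0015 0;1 0 0 0.0015 0'|grep -E 'eef|ft|gap'
```

```text
eef_pos: [0.5193, 0.0287, 0.1149]
ft_force: [0.3, -0.4, -2.4]
finger_gap: 0.0096
eef_pos: [0.5193, 0.0288, 0.1138]
ft_force: [-0.5, 0.3, -2.3]
finger_gap: 0.0101
```

```bash
python3 -m inch '1 0 0 0.001 0;1 0 0 0.001 0'|grep -E 'eef|ft|gap'; python3 - <<'E'
from h import *
w=cam("wrist","w7");a=cam("scene","s7");print(st()["moment"])
E
```

```text
eef_pos: [0.5195, 0.0288, 0.1132]
ft_force: [-0.2, -0.6, 0.4]
finger_gap: 0.0093
[0.02020265 0.12150287 0.03818739]
```

```bash
python3 -m inch '0.7 0 0 0 0;0.7 0 0 0 0;0.7 0 0 0 0;0.7 0 0 0 0;0.7 0 0 0 0;0.7 0 0 0 0'; python3 -m inch '0.7 0 0 -0.01 0;0.7 0 0 -0.03 0;0.7 0 0 -0.07 0;0.7 0 0 -0.12 0;0.7 0 0 -0.15 0;0.7 0 0 -0.15 0;0.7 0 0 -0.15 0'
python3 - <<'E'
from h import *
w=cam("wrist","w8");u,v=[int(x) for x in proj(w,[.517,.03,.11])[0]];a=cam("scene","s8")
t=[cv2.resize(w["pixels"][v-60:v+60,u-40:u+40],(400,600),interpolation=cv2.INTER_CUBIC),cv2.resize(a["pixels"][130:205,225:275],(400,600),interpolation=cv2.INTER_CUBIC)]
cv2.imwrite("pics/crop7.png",np.hstack(t)[:,:,::-1]);print(u,v,proj(a,[[.517,.03,.121],[.508,.031,.121],[.508,.031,.039]]))
E
```

```text
time_s: 17.38
eef_pos: [0.5193, 0.0288, 0.113]
tool_rot: [-0.2, -3.135, -0.0]
ft_force: [-0.6, 0.7, 0.4]
finger_gap: 0.0262
grasp_force: 0.0
time_s: 17.97
eef_pos: [0.5203, 0.0289, 0.235]
tool_rot: [0.2, 3.132, 0.002]
ft_force: [0.5, 0.4, -0.8]
finger_gap: 0.0263
grasp_force: 0.0
277 197 [[255.22861748 166.74682709]
 [251.51327825 164.19258657]
 [252.78881272 190.88573724]]
```

View pics/crop7.png

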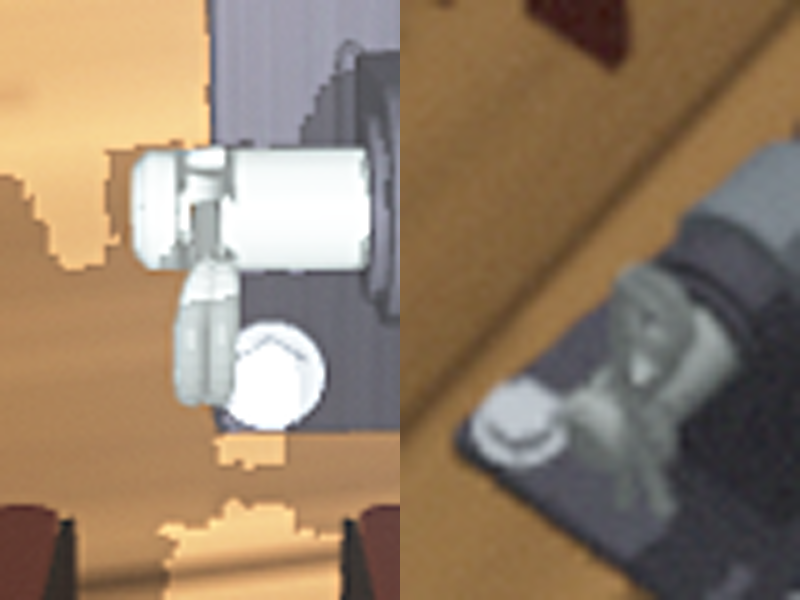

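```bash
python3 - <<'E'
from h import *
w=load("w8");a=load("s8");w4=load("w4");w5=load("w5")
print("coil",tri((w,(278.2,203.8)),(a,(256,168.5))))
print("leg at crown",onz(w,(237+205/5,137+215/5),.086),"coil top/bot",onz(w,(237+213/5,137+268/5),.121),onz(w,(237+205/5,137+403/5),.121))
print("free end now",onz(w,(237+133/5,137+209/5),.075),"before",onz(w5,(240+150/7.5,165+252/7.5),.075),onz(w4,(227+177/5,146+258/5),.075))
# edges of the coil per row
g=w["pixels"].astype(int)
for r in range(190,218,3):
  print(r,g[r,266:292].min(1) if 0 else (g[r,266:292,0]-g[r,266:292,2]))
E
```

```text
coil (array([0.51958769, 0.02947941, 0.11853212]), [np.float64(0.5), np.float64(0.5)])
leg at crown [0.5069958 0.0313546 0.086    ] coil top/bot [0.50880184 0.0323551  0.121     ] [0.5305907  0.02830756 0.121     ]
free end now [0.50634396 0.01823328 0.075     ] before [0.5062334  0.01784229 0.075     ] [0.5061829  0.01782276 0.075     ]
190 [ 22 -13  -7   0  -1  -2  -1   4   3  -6 -11  -4  -8  -9  -8  -6  -9  -8
  -9 -11  -9 -12 -11 -12 -10 -10]
193 [ 78  76  78  79  80  79  85  56  -9  -9  -5  -4  -5  -6  -6  -4  -5  -5
 -11  -6  -8  -9  -8  -7  -7  -9]
196 [83 82 82 81 81 85 61 -8 -7 -4 -3 -4 -4 -5 -4 -6 -8 -8 -6 -6 -7 -8 -7 -7
 -9 -9]
199 [ 80  80  83  81  83  80  30 -16 -10 -10  -9  -8  -7  -7  -9  -9  -8  -9
  -7  -6  -8  -9  -7  -7  -8  -7]
202 [ 81  81  82  84  88  49 -19 -10 -11  -8  -7  -8  -5  -7  -9  -8  -9  -7
  -7 -11 -15 -17  -9  -7  -9  -8]
205 [ 84  86  84  86  93  54 -19 -11  -9  -6  -8  -8  -5  -8  -8  -7  -8  -8
 -14   0  -1  -7 -11 -19 -13 -11]
208 [ 84  84  84  85  91  53 -18  -9  -9  -8  -7  -7  -6 -10  -9  -9  -8  -8
 -11 -11   0   0   0   0   0   0]
211 [ 82  83  81  83  89  46 -17 -10  -8 -10  -7  -5  -6 -10  -9  -8  -9  -6
  -9   0   0   0   0   0   0   0]
214 [ 81  81  80  82  87  63   1 -12  -8  -6  -7  -6  -6  -9  -7  -7  -7  -7
  -8   0   0   0   0   0   0   0]
217 [ 81  81  81  81  82  87  68  14  -6  -8   3  24   0  -8 -10  -8 -14 -12
   0   0   0   0   0   0   0   0]
```

The cotter is seated and upright: coil at about 119–120 mm, lean and twist within about 1–2°. The pin's end has not moved within noise (0.4 mm), and the gripper is clear.

```bash
python3 -c "
from cell import sign_off
print(sign_off())"
```

```text
the job is handed in; nothing more can be done
None
```

The pin is pushed fully home, the large cotter is snapped in upright and square to the pin, and the job was handed in at about 18 s; the push on the pin peaked at about 21 N, and I did not re-check the small cotters, tin or bearing by camera before handing in.

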